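# Show a customer the square washers in the assortment box

## Robot

A 6-joint arm with a two-finger parallel gripper is mounted at the origin on a cart in front of the work surface, level with it; the furniture and walls round the work are solid. World frame = base frame: x ahead of the robot, y to its left, z up, the work surface at z = 0. Lengths are in m, angles in rad, forces in N, time in s.
With the tool pointing down it reaches from about 0.425 to 0.95 m from the base axis. Payload 3.5 kg.
Tool frame: the origin (TCP) lies between the finger pads, 19 mm behind the fingertips; this is the grasp point; z points along the fingers, y is the line along which they close (so a half turn about z gives the same grasp; the last joint's range is limited). The gripper opens to 85 mm and grips with 20 to 120 N. Pads are 22 mm wide; open, the fingers measure 114 mm over their backs; the gripper's body (76 mm by 85 mm) begins 54 mm behind the grasp point. The pads swing forward as they close: fully open they stand 13 mm farther back than shut.
Start: joints at [-1.37, 0.286, 1.577, -0, 1.279, -0.15], TCP at [0.232, -0.634, 0.25] pointing down, gripper open.
Joint ranges: [-2.77, 2.77], [-0.9, 2.22], [0.21, 2.48], [-1.53, 4.67], [0.24, 2.81], [-2.84, 2.84]. Speed limits (rad/s): [2.79, 2.79, 3.14, 3.14, 3.14, 3.14].

## Interface

Orientations are given as a unit quaternion [x, y, z, w].
In Python, from plant import get_state, cams, ctrl gives the robot as it stands. The module is installed in compiled form; this text tells all that it offers.
- The arm moves only by the tool jog_arm, never from a script. Its argument "deltas" is text: rows parted by semicolons, each of 6 numbers parted by spaces: the shift along the world's x, y, z normalised to -1 to 1, where 1 is 0.02 m, then the turn, a rotation vector about the world's x, y, z normalised to -1 to 1, where 1 is 0.1 rad. In form: x y z ax ay az; .... A call has 1 to 20 rows; each row shifts and turns the commanded pose from where the row before left it; what a row does not reach is not made up. A row lasts 1/8 s, in which the tool goes at most 62.5 mm and 10.7 degrees, less where a joint would pass 70% of its speed; a pose out of reach is approached as far as the arm can. A call with a number of a shift or a turn outside -1 to 1 is refused whole. A call with a gripper value outside its range is refused whole. "gripper" is the opening, from 0 (shut) to 1 (fully open), set as the call begins (left out, the last holds). The fingers move at their own pace and stop on an object; "squeeze" is the grip in N (left out, the last holds). Time passes only in rows, so rows that do not move let the fingers close. It gives the time, the measured TCP pose, the force, the opening and the grip force at its end, in the units of the state.
- get_state(): the state, without advancing time (a new reading comes with each control period).
- cams.read_camera(name): name is "scene" or "top"; returns a dict with "color" (480x640x3 uint8, blue, green, red), "vfov" (degrees; the focal length in pixels is half the picture's height over the tangent of half this angle, whatever the lens; pixels are square), "cx", "cy" (the principal point, pixels), "rvec" (rotation vector, rad) and "tvec" (3), from world to camera coordinates, as OpenCV has them. Camera axes: x right, y down, z forward; pixel columns grow to the right and rows downward; lengths in m; the calibration is good to about 2 mm. A picture is of the moment at which its call begins. There is no depth.
- ctrl.sign_off(): hands the job in; it is judged then, once.
The state is a dict: "time": time; "qpos": joint angles; "dq": joint speeds; "joint_efforts": joint torques, N m; "eef_pos": TCP position; "tcp_rot": TCP orientation; "contact_force": force on the tool from outside, world axes, zero at the start; "wrist_torque": the same for the moment, N m; "opening": opening from 0.0 (shut) to 1.0 (fully open); "finger_force": force on a finger pad.
Only numpy, scipy, OpenCV 4.12 (cv2) and the standard library are available. Lean on these libraries where they do the work, as an engineer would, in place of code of your own. Each camera call takes 0.05 s, during which the arm holds its last target. There are 200 camera calls.

## Task

A customer asks where the square washers are. Push the half-open clear lid of the assortment box back past upright, so that it stands open by itself, then point straight down at the middle of the square washers, fingertips two to four centimetres above them and touching nothing, and stay there for three seconds; then push the lid completely shut. Grip and lift nothing, do not touch the fixings, and leave the box where it stands and the things beside it alone.

Things in the scene. Friction and masses are not known exactly. Their poses are not given: they have to be found in the camera images.
- box: orange assortment box, 116 x 174 x 36 mm, about 1 kg, loose. Origin: centre of underside; x from lug side (nearest the robot) to hinge side, y along its length to the left, z up. Outer walls to 30 mm, dividers to 27 mm. Lug half: four small compartments, 51 (x) by 41 (y) mm; hinge half: three larger ones
- fixings: all the small fixings lying in the seven compartments, up to 12 mm above the box's underside; not to be touched. Its frame is that of the box
- washers (a point): the square washers to point at (flat little square plates with a hole, grey and dark red): the middle of the top of their heap, 12 mm above the box's underside. They fill the third from the left of the four small compartments, seen from the lug side
- box_lid (a joint): lid angle, rad: 0 shut, 1.57 upright, 1.92 back at its stop; starts half open. Hinge along the box's y at x = 56, z = 30 mm in the box frame. Clear flat plate 110 mm (from the hinge) by 174 mm, top 6 mm above the hinge line when shut. Stiff hinge (0.05 N m): stays at any angle; 1 N along the arc of the free edge moves it, a level push there can jam it and shove the box. No catch
- lid_lug (a point): the orange lug in the middle of the lid's free edge (24 mm wide, 11 mm high, 3 mm proud), 113 mm from the hinge line; it moves with the lid. Shut, it is at x = -57, z = 30 mm in the box frame; at the start it stands 110 to 140 mm above the counter
- valve: small brass ball valve with a lever, 31 x 68 x 37 mm, on the counter beside the box; leave alone. Origin: underside
- cap: copper pipe cap, 39 mm wide, 37 mm high, on the counter beside the box; leave alone. Origin: underside
- gauge: tape measure, 76 x 74 x 34 mm, on the counter beside the box; leave alone. Origin: underside

How it is judged:
By the outcome, as a careful person would: the job done as asked, in the order asked, and still so for the second after the job is handed in, with the robot touching nothing.
It also fails if it takes over 64 s, if anything falls off the work surface, if the arm or the gripper's body presses on something with over 40 N, if the wrist force passes 120 N, or if a joint passes its speed limit or range.

## Working session

There is one attempt and no reset: what is moved stays moved. The work goes in short steps, Python scripts to look and compute and a tool call to move; the robot and the scene stay as the last step left them, time stands still between calls to the robot, and variables do not carry over. Pictures are saved under pics/ and viewed, at most 10 in all, crops included, and the job is handed in when it is done.

Besides the shell and the picture viewer there is one more tool, called after "Call:" by a JSON object that holds its "name" and its "arguments". jog_arm: Moves the arm, as the interface text tells. Its arguments: {"type":"object","properties":{"deltas":{"type":"string"},"gripper":{"type":"number"},"squeeze":{"type":"number"}},"required":["deltas"]}

```bash
mkdir -p pics; cat > h.py <<'E'
import numpy as np, cv2
from plant import get_state, cams, ctrl
def snap(name,fn=None):
    c=cams.read_camera(name)
    if fn: cv2.imwrite('pics/'+fn,c['color'])
    f=240/np.tan(np.radians(c['vfov'])/2)
    K=np.array([[f,0,c['cx']],[0,f,c['cy']],[0,0,1.]])
    return c['color'],K,np.array(c['rvec'],float).ravel(),np.array(c['tvec'],float).ravel()
def proj(P,K,r,t): return cv2.projectPoints(np.atleast_2d(np.array(P,float)),r,t,K,None)[0][:,0]
def ray(uv,z,K,r,t):
    R=cv2.Rodrigues(r)[0]; c=-R.T@t; d=R.T@np.linalg.inv(K)@np.array([*uv,1.])
    return c+d*(z-c[2])/d[2]
E
python3 - <<'E'
from h import *
for n in('scene','top'):
    i,K,r,t=snap(n,n+'1.png'); print(n,K[0,0],-cv2.Rodrigues(r)[0].T@t)
print(get_state())
E
```

```text
scene 574.5889492409211 [-0.13192036  0.70108958  0.48200212]
top 623.7968173374423 [0.29901989 0.10031054 1.34116984]
{'time': 0.1, 'qpos': array([-1.37000718e+00,  2.87123338e-01,  1.57801682e+00, -3.08468916e-05,
        1.27857680e+00, -1.50017830e-01]), 'dq': array([ 0.00034536, -0.00105477, -0.00439861, -0.00136868,  0.00032885,
        0.00030323]), 'joint_efforts': array([ 7.55901638e-04, -4.07296765e+01, -2.93700385e+01, -1.66098339e-04,
        3.42748310e-03,  2.40624800e-07]), 'eef_pos': array([ 0.231868  , -0.63334721,  0.24876206]), 'tcp_rot': array([ 9.84654874e-01,  1.74509742e-01, -4.17206599e-05, -1.06143559e-03]), 'contact_force': array([ 0.34493996, -0.14951649,  0.01694817]), 'wrist_torque': array([0.02967255, 0.01949133, 0.03725473]), 'finger_force': 0.0, 'opening': 1.0009253057791385}
```

View pics/top1.png

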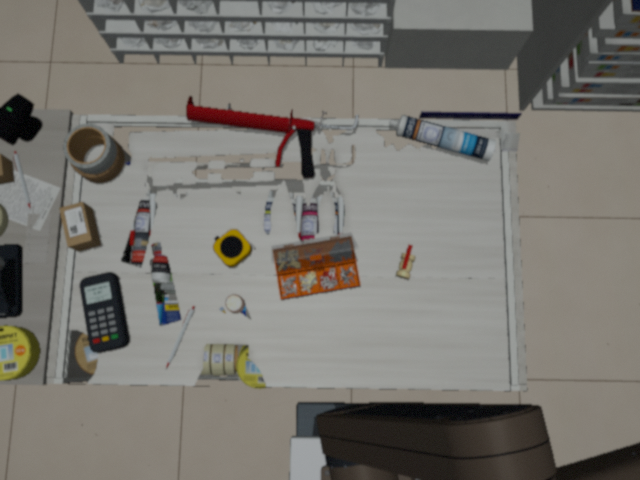

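View pics/scene1.png

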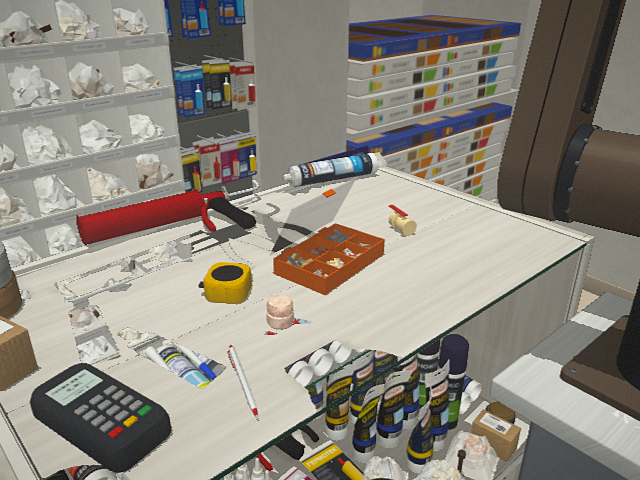

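The top view shows the box at about (316,267), with the tape at (232,247), the cap at (234,302) and the valve at (405,263). In the scene view the lug is at (329,193). I'll enlarge both.

```bash
python3 - <<'E'
import cv2,numpy as np
a=cv2.imread('pics/top1.png')[215:315,250:383]; b=cv2.imread('pics/scene1.png')[175:300,255:422]
cv2.imwrite('pics/c1.png',np.vstack([cv2.resize(a,(400,300),interpolation=2),cv2.resize(b,(400,300),interpolation=2)]) if 0 else np.hstack([cv2.resize(a,(399,300),interpolation=2),cv2.resize(b,(400,300),interpolation=2)]))
E
```

```text
(no output)
```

View pics/c1.png

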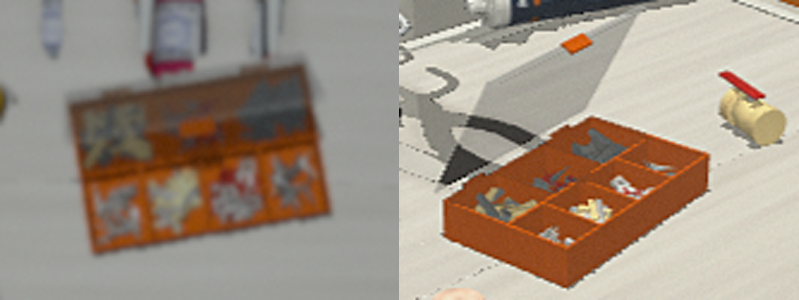

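```bash
cat > fit.py <<'E'
from h import *
from scipy.optimize import least_squares
def B(p,P):
    c,s=np.cos(p[2]),np.sin(p[2]); P=np.atleast_2d(P).astype(float)
    return np.c_[p[0]+c*P[:,0]-s*P[:,1],p[1]+s*P[:,0]+c*P[:,1],P[:,2]]
def lid(a,d=.113,y=0.,h=0.): return [.056-d*np.cos(a)+h*np.sin(a),y,.030+d*np.sin(a)+h*np.cos(a)]
E
cat > go.py <<'E'
from fit import *
S=snap('scene')[1:];T=snap('top')[1:]
h=[[.058,.087,.03],[.058,-.087,.03],[-.058,.087,.03],[-.058,-.087,.03]]
t=lambda u,v:(250+u/3,215+v/3); s=lambda u,v:(255+(u-399)/2.395,175+v/2.4)
tp=[t(70,102),t(95,253),t(330,213)]; sp=[s(442,208),s(709,155),s(570,253)]
def f(p):
    W=B(p,h); L=B(p,lid(p[3]))
    return np.r_[(proj(W[[0,2,3]],*T)-tp).ravel(),(proj(W[[0,3,2]],*S)-sp).ravel(),(proj(L,*S)-s(577,44)).ravel(),(proj(L,*T)-t(198,128)).ravel()]
q=least_squares(f,[.55,.1,.0,1.],loss='soft_l1',x_scale=[.01,.01,.1,.1]); p=q.x
print(p,f(p).round(1)); np.save('p.npy',p)
print('lug',B(p,lid(p[3])),'washer',B(p,[-.0285,-.0215,.012]))
print('valve',ray((405,263),.018,*T),'cap',ray((234,302),.037,*T),'tape',ray((232,247),.034,*T))
for n,C,(x,y,w,hh) in(('top',T,(250,215,133,100)),('scene',S,(255,175,167,125))):
    im=cv2.imread(f'pics/{n}1.png')[y:y+hh,x:x+w]; k=4; im=cv2.resize(im,None,fx=k,fy=k,interpolation=2)
    def L(P): cv2.polylines(im,[np.int32((proj(B(p,P),*C)-[x,y]+.5)*k)],True,(255,255,0),1)
    L([h[0],h[1],h[3],h[2]]); a=p[3]; L([lid(a,0,.087),lid(a,0,-.087),lid(a,.11,-.087),lid(a,.11,.087)])
    L([[-.0285,-.0215,.012]]*2); cv2.circle(im,tuple(np.int32((proj(B(p,[-.0285,-.0215,.012]),*C)[0]-[x,y]+.5)*k)),6,(0,255,0),1)
    cv2.imwrite(f'pics/o_{n}.png',im)
a=cv2.imread('pics/o_top.png');b=cv2.imread('pics/o_scene.png');
cv2.imwrite('pics/o.png',cv2.resize(np.vstack([cv2.resize(a,(668,500)),b]),(668*6//10*1,600)) if 0 else np.hstack([cv2.resize(a,(399,300)),cv2.resize(b,(400,300))]))
E
python3 go.py
```

```text
[0.50139264 0.11218526 0.19692673 1.08412004] [-2.5 -1.8 -1.7  1.2  1.2 -0.4 -1.7 -3.5  2.6  0.1  1.6 -0.3  0.7  0.2
 -0.9 -0.7]
lug [[0.5044827  0.11280176 0.12987982]] washer [[0.47765009 0.08552459 0.012     ]]
valve [ 0.51315822 -0.07919916  0.018     ] cap [0.4224477  0.28176185 0.037     ] tape [0.53980272 0.29125266 0.034     ]
```

View pics/o.png

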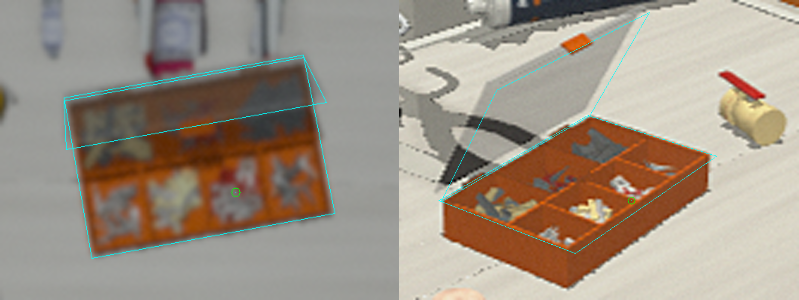

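```bash
cat > ref.py <<'E'
from fit import *
from scipy.optimize import minimize
from scipy.spatial import ConvexHull
p0=np.load('p.npy'); C=[];M=[]
V=[[x,y,z] for x in(-.058,.058) for y in(-.087,.087) for z in(0,.03)]
up=4
for n in('top','scene'):
    _,K,r,t=snap(n); im=cv2.imread(f'pics/{n}1.png')
    hsv=cv2.cvtColor(im,cv2.COLOR_BGR2HSV); m=((hsv[...,0]<16)&(hsv[...,1]>120)&(hsv[...,2]>50)).astype(np.uint8)
    m=cv2.morphologyEx(m,cv2.MORPH_OPEN,np.ones((2,2)))
    c=proj(B(p0,[0,0,.015]),K,r,t)[0]
    roi=np.zeros_like(m); cv2.fillConvexPoly(roi,cv2.convexHull(np.int32(proj(B(p0,np.array(V)*1.15),K,r,t))),1)
    m&=roi; m=cv2.morphologyEx(m,cv2.MORPH_CLOSE,np.ones((3,3)))
    nb,lab,st,_=cv2.connectedComponentsWithStats(m); k=1+np.argmax(st[1:,4]); 
    h=cv2.convexHull(np.argwhere(lab==k)[:,::-1].astype(np.float32))
    C.append((K,r,t));M.append(h)
    print(n,cv2.contourArea(h),cv2.approxPolyDP(h,2,True)[:,0].tolist())
def cost(p):
    s=0
    for h,c in zip(M,C):
        g=cv2.convexHull(proj(B(p,V),*c).astype(np.float32)); a=cv2.intersectConvexConvex(h,g)[0]
        s+=(cv2.contourArea(h)+50 if 0 else cv2.contourArea(h))+cv2.contourArea(g)-2*a
    return s
q=minimize(cost,p0[:3],method='Nelder-Mead',options=dict(initial_simplex=p0[:3]+np.array([[0,0,0],[.006,0,0],[0,.006,0],[0,0,.05]])))
print(q.x,cost(p0),q.fun)
p=np.r_[q.x,p0[3]]
uv=[((316,257.7),C[0]),((329.3,193.4),C[1])]
from scipy.optimize import least_squares
r=least_squares(lambda a:np.concatenate([(proj(B(p,lid(a[0])),*c)[0]-u) for u,c in uv]),[p[3]])
p[3]=r.x[0];print(p,r.fun); np.save('p.npy',p)
print('lug',B(p,lid(p[3])),'washer',B(p,[-.0285,-.0215,.012]),'hinge',B(p,[.056,0,.03]))
E
python3 ref.py
```

```text
top 3445.0 [[360.0, 285.0], [282.0, 299.0], [277.0, 266.0], [300.0, 249.0], [334.0, 243.0], [354.0, 253.0]]
scene 4775.5 [[384.0, 240.0], [384.0, 254.0], [326.0, 295.0], [275.0, 274.0], [275.0, 259.0], [325.0, 228.0], [339.0, 225.0]]
[0.50454121 0.1119925  0.18831821] 1418.9392561102286 1392.6182126197964
[0.50454121 0.1119925  0.18831821 1.06046435] [-0.53725008 -1.01524728  0.65133241  0.59927332]
lug [[0.50533024 0.11214287 0.12860181]] washer [[0.48057003 0.0855372  0.012     ]] hinge [[0.55955116 0.12247609 0.03      ]]
```

```bash
python3 - <<'E'
from fit import *
S=snap('scene')[1:];T=snap('top')[1:]; p0=np.load('p.npy')
V=[[-.058,.087,.03],[-.058,-.087,.03]]; tp=[(281.7,299.5),(360.3,285.7)]
W=[[-.058,-.087,.03],[-.058,-.087,0],[-.058,.087,0],[.058,.087,0],[.058,.087,.03],[-.058,.087,.03]]
sp=[(384.5,239.8),(384.5,254),(326.3,295.3),(274.5,274.5),(273.2,261.8),(326.4,280.7)]
def f(p):
    L=B(p,lid(p[3]))
    return np.r_[(proj(B(p,V),*T)-tp).ravel()*1.5,(proj(B(p,W),*S)-sp).ravel(),(proj(L,*S)-(329.3,193.4)).ravel(),(proj(L,*T)-(316,257.7)).ravel()]
q=least_squares(f,p0,loss='soft_l1',x_scale=[.01,.01,.1,.1]);p=q.x
print(p,f(p).round(1)); np.save('p.npy',p)
print('lug',B(p,lid(p[3])),'washer',B(p,[-.0285,-.0215,.012]),'hinge',B(p,[.056,0,.03]))
E
```

```text
[0.50273301 0.1127129  0.19563653 1.07294739] [-3.   0.6  0.9 -1.   1.8 -0.3  0.9  0.6  0.6  1.2 -3.4 -0.7 -2.7 -3.8
  0.7 -0.8  0.5  0.5 -1.  -0.8]
lug [[0.50473248 0.11310913 0.12928313]] washer [[0.47895608 0.08608289 0.012     ]] hinge [[0.55766476 0.12359879 0.03      ]]
```

Call:
{"name": "jog_arm", "arguments": {"deltas": "0.5 1 0 0 0 -0.08;0.5 1 0 0 0 -0.08;0.5 1 0 0 0 -0.08;0.5 1 0 0 0 -0.08;0.5 1 0 0 0 -0.08;0.5 1 0 0 0 -0.08;0.5 1 0 0 0 -0.08;0.5 1 0 0 0 -0.08;0.5 1 0 0 0 -0.08;0.5 1 0 0 0 -0.08;0.5 1 0 0 0 -0.08;0.5 1 0 0 0 -0.08;0.5 1 0 0 0 -0.08;0.5 1 0 0 0 -0.08;0.5 1 0 0 0 -0.08;0.5 1 0 0 0 -0.08;0.5 1 0 0 0 -0.08;0.5 1 0 0 0 -0.08;0.5 1 0 0 0 -0.08;0.5 1 0 0 0 -0.08", "gripper": 0}}

```text
time: 2.9
eef_pos: [0.4322, -0.2325, 0.2501]
tcp_rot: [0.995, 0.095, 0.0, 0.0]
contact_force: [-0.3, -0.2, -0.6]
opening: 0.002
finger_force: 0.0
```

Call:
{"name": "jog_arm", "arguments": {"deltas": "0.1 1 0 0 0 0;0.1 1 0 0 0 0;0.1 1 0 0 0 0;0.1 1 0 0 0 0;0.1 1 0 0 0 0;0.1 1 0 0 0 0;0.1 1 0 0 0 0;0.1 1 0 0 0 0;0.1 1 0 0 0 0;0.1 1 0 0 0 0;0.1 1 0 0 0 0;0.1 1 0 0 0 0;0.1 1 0 0 0 0;0.1 1 0 0 0 0;0.1 1 0 0 0 0;0.1 1 0 0 0 0;0.1 1 0 0 0 0;0 0 0 0 0 0;0 0 0 0 0 0"}}

```text
time: 5.28
eef_pos: [0.4657, 0.106, 0.25]
tcp_rot: [0.995, 0.095, -0.0, 0.0]
contact_force: [0.5, -0.9, -0.1]
opening: -0.001
finger_force: 0.0
```

```bash
python3 - <<'E'
from h import *
i,K,r,t=snap('scene','s2.png'); s=get_state(); print(s['time'],s['eef_pos'],s['tcp_rot'],s['contact_force'],s['opening'])
p=s['eef_pos']; print(proj([p,p-[0,0,.019],p-[0,0,.032],p+[0,0,.054]],K,r,t))
cv2.imwrite('pics/s2c.png',cv2.resize(i[60:300,200:480],(700,600),interpolation=2))
E
```

```text
5.325 [0.46574094 0.10577391 0.25000404] [ 9.95471560e-01  9.50596938e-02 -4.20940503e-05  1.61615389e-04] [ 0.10335399 -0.59071806  0.4911126 ] 0.00181305311693069
[[351.88373056 124.78459175]
 [351.53954299 137.19630784]
 [351.30793568 145.54827771]
 [352.90051599  88.11838592]]
```

View pics/s2c.png

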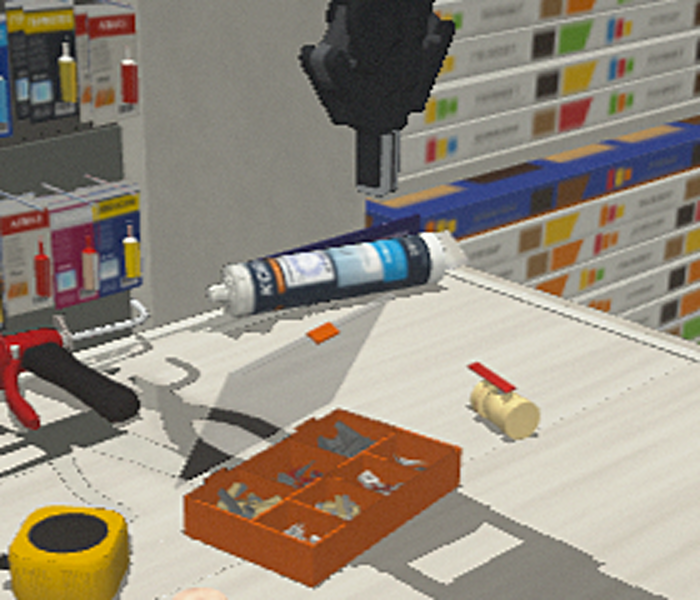

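The closed fingertips are 19 mm ahead of the TCP, as expected, and the lid is clear. I'll descend and start pushing.

Call:
{"name": "jog_arm", "arguments": {"deltas": "0 0 -1 0 0 0;0 0 -1 0 0 0;0 0 -1 0 0 0;0 0 -1 0 0 0;0 0 -1 0 0 0;0 0 -1 0 0 0;0.4 0.08 0 0 0 0;0.4 0.08 0 0 0 0;0.4 0.08 0 0 0 0;0.3 0.06 0.05 0 0 0;0.3 0.06 0.05 0 0 0;0.3 0.06 0.05 0 0 0;0.3 0.06 0.05 0 0 0;0.3 0.06 0.05 0 0 0;0.3 0.06 0.05 0 0 0;0 0 0 0 0 0"}}

```text
time: 7.32
eef_pos: [0.5266, 0.1182, 0.1361]
tcp_rot: [0.995, 0.095, 0.0, -0.0]
contact_force: [0.2, -0.3, 0.3]
opening: 0.0
finger_force: 0.0
```

```bash
cat > ck.py <<'E'
import sys
from fit import *
# lid angle from orange lug in scene view
p=np.load('p.npy'); fn=sys.argv[1]
i,K,r,t=snap('scene',fn+'.png'); s=get_state(); print(s['time'],s['eef_pos'],s['contact_force'])
e=s['eef_pos']-np.r_[p[:2],0]; c,n=np.cos(p[2]),np.sin(p[2]); print('tcp in box',c*e[0]+n*e[1],-n*e[0]+c*e[1],e[2])
hsv=cv2.cvtColor(i,cv2.COLOR_BGR2HSV); m=((hsv[...,0]<16)&(hsv[...,1]>150)&(hsv[...,2]>90)).astype(np.uint8)
nb,lab,st,ce=cv2.connectedComponentsWithStats(m)
A=np.linspace(0,1.95,300); L=proj(B(p,[lid(a) for a in A]),K,r,t)
for k in range(1,nb):
    if 8<st[k,4]<400:
        d=np.linalg.norm(L-ce[k],axis=1); j=d.argmin()
        if d[j]<15: print('lug blob',ce[k].round(1),st[k,4],'angle',A[j].round(3),'off',d[j].round(1))
    elif st[k,4]>=400: print('big',st[k],ce[k].round(1))
x=cv2.resize(i[100:340,200:480],(700,600),interpolation=2); cv2.imwrite('pics/'+fn+'c.png',x)
E
python3 ck.py s3
```

```text
7.375 [0.52628034 0.11820045 0.13598883] [0.16225254 0.57600524 0.1294223 ]
tcp in box 0.024164871509434662 0.0008054910368892124 0.13598883151953478
lug blob [306.2 181.2] 18 angle 1.513 off 1.6
big [  77  189  147   54 2993] [144.  215.9]
big [ 274  224  110   71 3965] [328.8 258.5]
```

View pics/s3c.png

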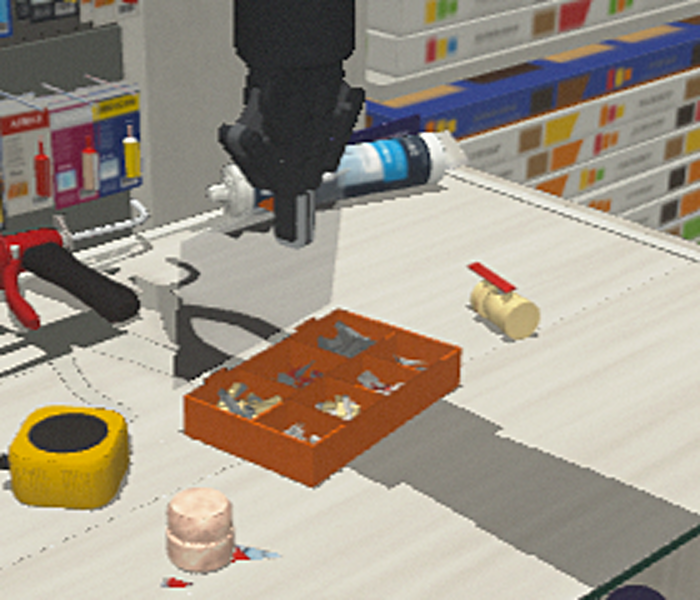

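Lid is nearly upright and the box hasn't moved. I'll push further.

Call:
{"name": "jog_arm", "arguments": {"deltas": "0.3 0.06 0 0 0 0;0.3 0.06 0 0 0 0;0.3 0.06 0 0 0 0;0.3 0.06 0 0 0 0;0.3 0.06 0 0 0 0;0.3 0.06 0 0 0 0;0.3 0.06 0 0 0 0;0 0 0 0 0 0"}}

```text
time: 8.38
eef_pos: [0.5686, 0.1266, 0.1361]
tcp_rot: [0.995, 0.095, 0.0, -0.0]
contact_force: [0.3, 0.3, 0.8]
opening: 0.003
finger_force: 0.0
```

```bash
python3 ck.py s4
```

```text
8.425 [0.56840152 0.12662979 0.1361745 ] [0.05070537 1.4793979  0.48558615]
tcp in box 0.06712114791636871 0.0008860532847239193 0.13617449913183732
lug blob [309.9 166.3] 9 angle 1.533 off 13.7
big [  77  189  148   55 2973] [144.1 215.7]
big [ 274  224  110   71 3976] [328.7 258.5]
```

View pics/s4c.png

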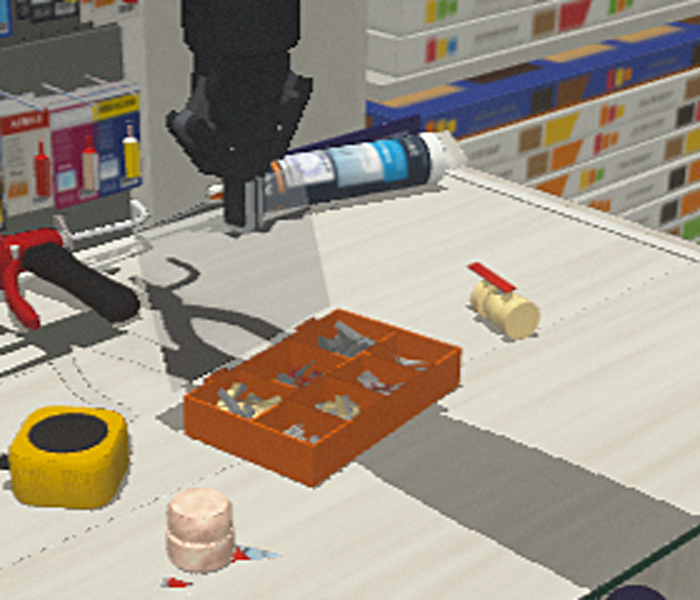

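Lid leans back past upright and box is unmoved. I'll retreat and go over the washers.

Call:
{"name": "jog_arm", "arguments": {"deltas": "-0.5 -0.1 0 0 0 0;-1 -0.2 0 0 0 0;-1 -0.2 0 0 0 0;-1 -0.2 0 0 0 0;-0.97 -0.2 0 0 0 0;0 -0.5 -0.9 0 0 0;0 -0.4 -0.9 0 0 0;0 -0.23 -0.9 0 0 0;0 0 -0.65 0 0 0;0 0 -0.3 0 0 0;0 0 0 0 0 0"}}

```text
time: 9.8
eef_pos: [0.4784, 0.0861, 0.0629]
tcp_rot: [0.995, 0.095, -0.0, -0.0]
contact_force: [-0.3, -0.5, -0.2]
opening: -0.001
finger_force: 0.0
```

```bash
python3 ck.py s5; python3 -c "
from h import *
i,K,r,t=snap('top','t5.png')
cv2.imwrite('pics/j5.png',np.hstack([cv2.resize(cv2.imread('pics/s5.png')[130:320,230:420],(400,400),interpolation=2),cv2.resize(i[200:333,250:383],(400,400),interpolation=2)]))"
```

```text
9.85 [0.47878612 0.086107   0.0633058 ] [-0.31848372 -0.53061389  0.73154803]
tcp in box -0.028662031021056696 -0.021443310001189268 0.06330579678633028
lug blob [309.9 166.3] 9 angle 1.533 off 13.7
lug blob [290.2 176.7] 26 angle 1.833 off 0.5
big [  77  189  148   54 3034] [144.2 215.8]
big [ 274  224  110   71 3794] [327.6 259.6]
```

View pics/j5.png

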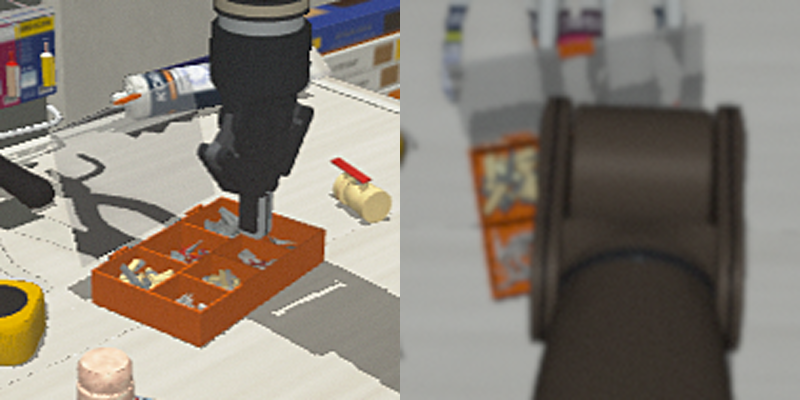

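Lid angle is about 1.83 and the tool is over the washers, touching nothing. I'll do a quick check of the fit against the now-visible left corners.

```bash
python3 - <<'E'
from fit import *
p=np.load('p.npy');T=snap('top')[1:];S=snap('scene')[1:]
W=[[.058,.087,.03],[-.058,.087,.03]]
print(proj(B(p,W),*T), 'seen', (272.7,248.8),(281,299.7))
W2=[[.0,.087,.027],[-.0045,-.043,.027],[-.056,-.0425,.027]]
print(proj(B(p,[[.058,.087,.03],[-.058,-.087,.03],[-.058,.087,0],[.058,-.087,.03]]),*S))
im=cv2.imread('pics/top1.png');print(ray((250+236/3,215+190/3),.012,*T))
# compartment centre by orange divider grid in the first top picture: washers seen ~ crop (237,190)
E
```

```text
[[270.6166253  246.54446194]
 [279.73110503 299.88522003]] seen (272.7, 248.8) (281, 299.7)
[[270.47388914 257.962224  ]
 [386.28572804 239.5040317 ]
 [326.94028784 296.48152636]
 [332.67579378 222.48034274]]
[0.47846978 0.08420483 0.012     ]
```

Call:
{"name": "jog_arm", "arguments": {"deltas": "0 -0.05 0 0 0 0;0 0 0 0 0 0;0 0 0 0 0 0;0 0 0 0 0 0;0 0 0 0 0 0;0 0 0 0 0 0;0 0 0 0 0 0;0 0 0 0 0 0;0 0 0 0 0 0;0 0 0 0 0 0;0 0 0 0 0 0;0 0 0 0 0 0;0 0 0 0 0 0;0 0 0 0 0 0;0 0 0 0 0 0;0 0 0 0 0 0;0 0 0 0 0 0;0 0 0 0 0 0;0 0 0 0 0 0;0 0 0 0 0 0"}}

```text
time: 12.5
eef_pos: [0.4786, 0.0849, 0.063]
tcp_rot: [0.995, 0.095, -0.0, -0.0]
contact_force: [0.2, -0.3, -0.3]
opening: 0.003
finger_force: 0.0
```

Call:
{"name": "jog_arm", "arguments": {"deltas": "0 0 0 0 0 0;0 0 0 0 0 0;0 0 0 0 0 0;0 0 0 0 0 0;0 0 0 0 0 0;0 0 0 0 0 0;0 0 0 0 0 0;0 0 0 0 0 0;0 0 0 0 0 0;0 0 0 0 0 0;0 0 0 0 0 0;0 0 0 0 0 0"}}

```text
time: 14.0
eef_pos: [0.4786, 0.0849, 0.063]
tcp_rot: [0.995, 0.095, 0.0, -0.0]
contact_force: [-0.2, -0.7, -0.4]
opening: -0.001
finger_force: 0.0
```

Call:
{"name": "jog_arm", "arguments": {"deltas": "0 0 1 0 0 0;0 0 1 0 0 0;0 0 1 0 0 0;0 0 1 0 0 0;0 0 1 0 0 0;0 0 1 0 0 0;0 0 1 0 0 0;0.92 0.33 0 0 0 0;0.92 0.33 0 0 0 0;0.92 0.33 0 0 0 0;0.92 0.33 0 0 0 0;0.92 0.33 0 0 0 0;0.92 0.33 0 0 0 0;0.92 0.33 0 0 0 0;0.92 0.33 0 0 0 0;0 0 -0.9 0 0 0;0 0 -0.9 0 0 0;0 0 -0.9 0 0 0;0 0 -0.7 0 0 0;0 0 0 0 0 0"}}

```text
time: 16.5
eef_pos: [0.6245, 0.1375, 0.1329]
tcp_rot: [0.995, 0.095, -0.002, -0.0]
contact_force: [0.3, -0.6, -0.0]
opening: 0.0
finger_force: 0.0
```

```bash
python3 ck.py s6
```

```text
16.55 [0.62535474 0.1376278  0.13427921] [-0.55859554 -0.3222175   0.24627693]
tcp in box 0.12512584876379504 0.0006030775104177502 0.13427920920124223
lug blob [309.5 166. ] 11 angle 1.539 off 13.9
lug blob [290.2 176.8] 25 angle 1.833 off 0.4
big [  77  189  148   55 3005] [144.4 215.7]
big [ 273  224  111   71 3981] [328.7 258.4]
```

Call:
{"name": "jog_arm", "arguments": {"deltas": "-0.285 -0.056 0.02 0 0 0;-0.285 -0.056 0.02 0 0 0;-0.285 -0.056 0.02 0 0 0;-0.285 -0.056 0.02 0 0 0;-0.285 -0.056 0.02 0 0 0;-0.285 -0.056 0.02 0 0 0;-0.285 -0.056 0.02 0 0 0;-0.285 -0.056 0.02 0 0 0;-0.285 -0.056 0.02 0 0 0;-0.285 -0.056 0.02 0 0 0;-0.265 -0.052 -0.03 0 0 0;-0.265 -0.052 -0.03 0 0 0;-0.265 -0.052 -0.03 0 0 0;-0.265 -0.052 -0.03 0 0 0;-0.265 -0.052 -0.03 0 0 0;0 0 0 0 0 0"}}

```text
time: 18.55
eef_pos: [0.5416, 0.1212, 0.1357]
tcp_rot: [0.995, 0.095, -0.001, 0.0]
contact_force: [0.0, 0.5, 0.5]
opening: 0.005
finger_force: 0.0
```

```bash
python3 ck.py s7
```

```text
18.6 [0.5418397  0.12123627 0.13584435] [ 0.5618128  -0.47107105  0.25507929]
tcp in box 0.040017558568981614 0.0007587933372987608 0.13584435318398505
lug blob [322.3 187.6] 56 angle 1.226 off 0.3
big [  77  189  148   55 2977] [144.6 215.7]
big [ 274  224  110   71 3963] [328.8 258.5]
```

Call:
{"name": "jog_arm", "arguments": {"deltas": "-0.237 -0.047 -0.13 0 0 0;-0.237 -0.047 -0.13 0 0 0;-0.237 -0.047 -0.13 0 0 0;-0.237 -0.047 -0.13 0 0 0;-0.237 -0.047 -0.13 0 0 0;-0.24 -0.048 -0.225 0 0 0;-0.24 -0.048 -0.225 0 0 0;-0.24 -0.048 -0.225 0 0 0;-0.24 -0.048 -0.225 0 0 0;-0.13 -0.026 -0.24 0 0 0;-0.13 -0.026 -0.24 0 0 0;-0.13 -0.026 -0.24 0 0 0;-0.13 -0.026 -0.24 0 0 0;-0.13 -0.026 -0.24 0 0 0;-0.06 -0.012 -0.21 0 0 0;-0.06 -0.012 -0.21 0 0 0;-0.06 -0.012 -0.21 0 0 0;-0.06 -0.012 -0.21 0 0 0;0 0 0 0 0 0"}}

```text
time: 20.98
eef_pos: [0.4812, 0.1092, 0.0637]
tcp_rot: [0.995, 0.095, -0.0, -0.0]
contact_force: [0.6, 0.3, 0.5]
opening: 0.0
finger_force: 0.0
```

```bash
python3 ck.py s8
```

```text
21.025 [0.48138687 0.10921359 0.0639689 ] [-0.23454798  0.09334913 -0.42569097]
tcp in box -0.021619176235001713 0.0007169399357746706 0.06396889881737389
lug blob [310.8 170. ] 31 angle 1.5 off 10.5
big [  77  191  148   52 3051] [144.5 215.7]
big [ 274  238  110   57 2183] [329.6 268.7]
```

Call:
{"name": "jog_arm", "arguments": {"deltas": "-0.01 0 -0.1 0 0 0;-0.01 0 -0.1 0 0 0;-0.01 0 -0.1 0 0 0;0 0 -0.1 0 0 0;0 0 0 0 0 0"}}

```text
time: 21.65
eef_pos: [0.4808, 0.1093, 0.056]
tcp_rot: [0.995, 0.095, -0.0, -0.0]
contact_force: [0.8, 0.2, 0.8]
opening: 0.001
finger_force: 0.0
```

Call:
{"name": "jog_arm", "arguments": {"deltas": "0 0 -0.05 0 0 0;0 0 0 0 0 0"}}

```text
time: 21.9
eef_pos: [0.481, 0.1092, 0.0552]
tcp_rot: [0.995, 0.095, -0.0, -0.0]
contact_force: [0.2, -0.3, 0.8]
opening: -0.0
finger_force: 0.0
```

Call:
{"name": "jog_arm", "arguments": {"deltas": "0 0 -0.05 0 0 0;0 0 0 0 0 0"}}

```text
time: 22.15
eef_pos: [0.4811, 0.1092, 0.0549]
tcp_rot: [0.995, 0.095, -0.0, 0.0]
contact_force: [-2.6, -0.6, 5.0]
opening: 0.004
finger_force: 2.5
```

Call:
{"name": "jog_arm", "arguments": {"deltas": "0 0 -0.03 0 0 0;0 0 0 0 0 0"}}

```text
time: 22.4
eef_pos: [0.4811, 0.1093, 0.0549]
tcp_rot: [0.995, 0.095, -0.001, 0.0]
contact_force: [-5.3, -0.4, 8.1]
opening: 0.002
finger_force: 4.2
```

The TCP has stopped at the predicted shut height with about 8 N. I'll retreat straight up.

Call:
{"name": "jog_arm", "arguments": {"deltas": "0 0 0.1 0 0 0;0 0 0.2 0 0 0;0 0 0.5 0 0 0;0 0 1 0 0 0;0 0 1 0 0 0;0 0 1 0 0 0;0 0 1 0 0 0;0 0 1 0 0 0;0 -1 1 0 0 0;0 -1 0 0 0 0;0 -1 0 0 0 0;0 -1 0 0 0 0;0 -1 0 0 0 0;0 -1 0 0 0 0;0 -1 0 0 0 0;0 -1 0 0 0 0;0 0 0 0 0 0;0 0 0 0 0 0"}}

```text
time: 24.65
eef_pos: [0.4809, -0.0503, 0.1898]
tcp_rot: [0.995, 0.095, 0.0, -0.0]
contact_force: [-0.1, 0.1, 0.3]
opening: -0.001
finger_force: 0.0
```

```bash
python3 ck.py s9; python3 -c "
from h import *
i,K,r,t=snap('top','t9.png')
cv2.imwrite('pics/j9.png',np.hstack([cv2.resize(cv2.imread('pics/s9.png')[150:310,250:410],(400,400),interpolation=2),cv2.resize(i[200:333,250:383],(400,400),interpolation=2)]))"
```

```text
24.7 [ 0.48093725 -0.05016876  0.18977692] [0.3693692  0.08652097 0.26729942]
tcp in box -0.053042708813754516 -0.1555376454501814 0.1897769218947348
lug blob [311.  170.4] 28 angle 1.5 off 10.2
big [  77  189  148   54 2929] [144.2 215.7]
big [ 274  240  110   55 1800] [326.8 270.9]
```

View pics/j9.png

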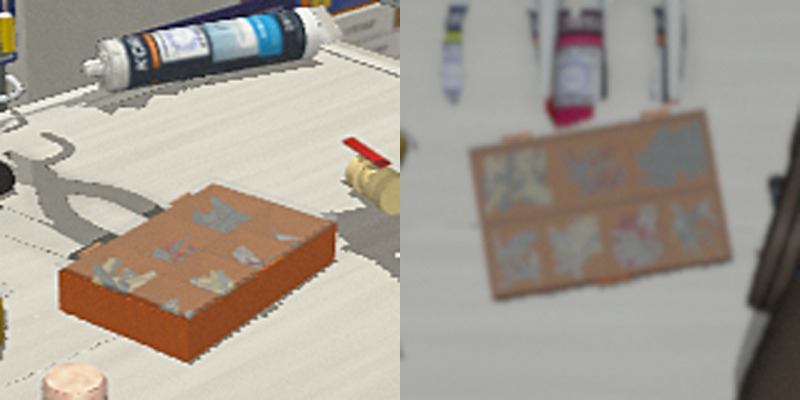

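The picture shows the lid lying flat and shut on the box, the box in place and the arm clear.

```bash
python3 -c "
from plant import ctrl; print(ctrl.sign_off())"
```

```text
the job is handed in; nothing more can be done
None
```

The job is handed in at about 25 s: I pushed the lid back past upright, held the fingertips about 3 cm above the square washers for over three seconds, then pushed the lid fully shut, and the box has not visibly moved.

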